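# Set the feed mill's grind: burrs to touch, back off three clicks, lock

### The arm

A 6-joint arm with a two-finger parallel gripper is mounted at the origin on the work surface. World frame = base frame: x ahead of the robot, y to its left, z up, the work surface at z = 0. Lengths are in m, angles in rad, forces in N, time in s.
With the tool pointing down it reaches from about 0.3 to 0.775 m from the base axis. Payload 14.6 kg.
Tool frame: the origin (TCP) lies midway between the tips of the shut fingers; the grasp point (between the pads) lies 19 mm behind it; x points along the fingers, y is the direction in which the jaws open and shut, and the axes are right-handed (so a half turn about x gives the same grasp; the last joint's range is limited). The gripper opens to 85 mm and grips with 20 to 120 N. Pads are 22 mm wide; open, the fingers measure 114 mm over their backs; the gripper's body (76 mm by 85 mm) begins 54 mm behind the grasp point. The pads swing forward as they close: fully open they stand 13 mm farther back than shut.
Start: joints at [-1.319, 0.3, 1.521, -0, 1.321, -0.067], TCP at [0.172, -0.522, 0.231] pointing down, gripper open.
Joint ranges: [-3.03, 3.03], [-0.79, 2.21], [0.23, 2.52], [-1.04, 4.18], [0, 3.07], [-2.55, 2.55]. Speed limits (rad/s): [2.22, 2.22, 2.57, 3.14, 3.14, 3.14].

### API

Orientations are given as a unit quaternion [x, y, z, w].
In Python, from workcell import get_obs, get_image, camera_info, hand_in, recognise, spot_point gives the robot as it stands.
- The arm moves only by the shell command python3 -m creep 'ROWS' [FORCE]. ROWS is a JSON object of lists of equal length, an entry for each row: "slide": the shift along the tool's x, y, z in cm, a list of three; "rotation": the turn, a rotation vector about the tool's x, y, z in rad, a list of three; "claw": the opening in per cent of the stroke, from 0 (shut) to 100 (fully open). In form: {"slide": [[dx, dy, dz], ...], "rotation": [[wx, wy, wz], ...], "claw": [claw, ...]}. A call has exactly 5 rows; each row is the pose to reach, as a shift and turn from the pose commanded when the call began, along the tool's axes at that moment; what a row does not reach only later rows make up. A row lasts 1/10 s, in which the tool goes at most 50 mm and 8.59 degrees, less where a joint would pass 70% of its speed; a pose out of reach is approached as far as the arm can. A call with a gripper value outside its range is refused whole. The fingers move at their own pace and stop on an object; FORCE is the grip in N (left out, the last holds). Time passes only in rows, so rows that repeat a pose let the fingers close, or fill a call up. It gives the time, the measured TCP pose, the force and the opening at its end, in the units of the state.
- get_obs(): the state, without advancing time (a new reading comes with each control period).
- get_image(name): name is "side" or "top" or "wrist"; returns (picture, depth): 420x560x3 uint8, red, green, blue; 420x560 float32, m along the optical axis (not along the pixel's ray), 0 where there is no reading.
- camera_info(name): a dict with "camera_matrix" (3x3 intrinsics, pixels), "xyz" and "attitude" of the camera in the world. Camera axes: x right, y up, looking along -z (the intrinsics and any distortion apply to the point x, -y, -z); pixel columns grow to the right and rows downward; lengths in m; the calibration is good to about 2 mm. A picture is of the moment at which its call begins: read the wrist's pose just before it. camera_info takes no time and is no camera call; for the wrist camera it gives the pose at the moment of the call.
- hand_in(): hands the job in, once; it reports no verdict.
Trained networks look in the newest picture that a camera, given by its name, has taken for a name from the list of things; names that differ only in an ending like _2 or _b are one class to them, and where a whole thing is asked for, a point or a joint stands for the part that bears it (a point fixed in the world has none). Each returns a list of dicts, best first, with "confidence" (0 to 1); they miss things now and then, are a little off and sometimes report something else, mostly with a low value. They report only what shows in the picture. A call takes as long as a camera call.
- recognise(target, camera): "at" ([x, y, z] in m, in the coordinates of the camera as it stood for that picture, good to about 4 mm: the middle of the surface that is visible of it).
- spot_point(target, camera): "at" ([x, y, z] in m, in the coordinates of the camera as it stood for that picture, good to about 4 mm: a listed point, or the origin of a listed thing).
The state is a dict: "clock": time; "joint_positions": joint angles; "joint_vel": joint speeds; "effort": joint torques, N m; "tcp_pos": TCP position; "ee_rot": TCP orientation; "force": force on the tool from outside, world axes, zero at the start; "moment": the same for the moment, N m; "opening": finger opening in m.
Only numpy, scipy, OpenCV 4.12 (cv2) and the standard library are available. Lean on these libraries where they do the work, as an engineer would, in place of code of your own. Each camera call takes 0.05 s, during which the arm holds its last target.

### The job

The bird-feed mill on the bench has been cleaned and its grind is set much too coarse. Turn the adjustment ring on its top clockwise (seen from above) until the burrs touch and it will go no further, back it off exactly three clicks, and only then swing the lock lever beside it fully over to the far side. Leave the other things on the bench where they are.

Things in the scene. Friction and masses are not known exactly. Their poses are not given: they have to be found in the camera images.
- mill: Grey box-shaped mill, upright, fixed to the bench; origin on the bench under the ring's axis. Body 130 x 130 mm, 120 mm tall, foot 170 x 170 mm. Its x axis runs from spout (-x, roughly towards the robot) to back; +y: motor, a dark lying cylinder ending 120 mm from the axis, 107 mm high; -y: a ledge 90 mm high with the lock lever.
- ring_axis (a point): Centre of the adjustment ring's grip, on its axis, 154 mm above the bench; axes as the mill's (does not turn). The grip is a knurled black cylinder, 56 mm diameter, 133 to 171 mm above the bench, held across its diameter at any yaw. Below it a ridged aluminium flange of 80 mm; a small bar on the top face shows its turning. Nothing else within 75 mm of the axis is higher than 135 mm.
- ring (a joint): Adjustment ring's angle, rad: 0 where the burrs touch (hard stop), growing as it is backed off counter-clockwise seen from above. A spring click every 20 degrees (0.349 rad), counted from the touching point; three clicks off is 1.047. It takes about 0.3 N m to turn, and settles in the nearest click when let go. At 0 the bar on its top points to the spout.
- lock_tip (a point): End of the lock lever (moves with it), the centre of its 26 mm black ball; a 10 mm steel rod, 80 mm from pivot to this point, on a dark block. The pivot is 105 mm from the ring's axis on the mill's -y side, 112 mm above the bench. It swings in the mill's x-z plane, leaning to the mill's -x at the start and to +x when locked; stays where it is left.
- lock (a joint): The lock lever's angle in rad: 0 unlocked (leaning 0.5 rad from upright to the mill's -x), 1.0 fully over at its stop (leaning 0.5 rad to the mill's +x); it turns with light friction
- tin: small open steel tin, 68 mm wide and 55 mm tall, under the mill's spout; origin at the centre of its underside; leave alone
- brush: hand brush lying on the bench at the motor side of the mill; leave alone
- spanner: open-ended spanner lying on the bench behind the mill; leave alone
- hopper: the mill's clear funnel hopper, taken off, 150 mm wide and 150 mm tall, standing wide mouth down on the left of the bench; leave alone
- jar: glass jar with a steel cap, 70 mm wide and 90 mm tall, standing on the right of the bench; leave alone
- dowel: round wooden dowel, 22 mm thick, lying at the left of the bench; leave alone

How it is judged:
By the outcome, as a careful person would: the job done as asked, in the order asked, and still so for the second after the job is handed in, with the robot touching nothing.
It also fails if it takes over 54 s, if anything falls off the work surface, if the arm or the gripper's body presses on something with over 40 N, if the wrist force passes 120 N, or if a joint passes its speed limit or range.

## Working session

There is one attempt and no reset: what is moved stays moved. The work goes in short steps, Python scripts to look and compute and a shell command to move; the robot and the scene stay as the last step left them, time stands still between calls to the robot, and variables do not carry over. Pictures are saved under pics/ and viewed, and the job is handed in when it is done.

```bash
ls; mkdir -p pics
cat > h.py <<'E'
import numpy as np, cv2, json
from scipy.spatial.transform import Rotation as R
from workcell import *
def w(cam,p,ci=None):
    ci=ci or camera_info(cam); a=np.array(ci["attitude"]); 
    Rm=R.from_quat(a).as_matrix() if a.size==4 else a.reshape(3,3)
    return np.array(ci["xyz"])+Rm@np.array(p)
def snap(cam,fn):
    ci=camera_info(cam); im,d=get_image(cam); cv2.imwrite("pics/"+fn,im[:,:,::-1]); return ci,im,d
E
python3 - <<'E'
from h import *
print(get_obs())
for c in ["side","top"]:
    ci,im,d=snap(c,c+"1.png"); print(ci)
    for n in ["mill","ring_axis","lock_tip"]:
        for r in spot_point(n,c)[:2]: print(c,n,r["confidence"],w(c,r["at"],ci).round(4))
print(get_obs()["clock"])
E
```

```text
pics
{'clock': 0.0, 'joint_positions': array([-1.31859566e+00,  3.00512213e-01,  1.52159250e+00,  3.02012764e-06,
        1.32069590e+00, -6.65897787e-02]), 'joint_vel': array([ 5.51094821e-04,  3.62782457e-04,  1.35607706e-04, -7.86162323e-05,
       -3.82681733e-04, -3.82483098e-04]), 'effort': array([-1.57537761e-03, -5.43504024e+01, -3.61791587e+01, -1.47630526e-04,
        3.95886236e-03, -3.48292497e-05]), 'tcp_pos': array([ 0.17232412, -0.52205792,  0.23069393]), 'ee_rot': array([-0.69810448, -0.11265784,  0.69818157, -0.11180716]), 'force': array([-0.63115976,  0.53209853, -0.12969384]), 'moment': array([-0.00947385, -0.04360026, -0.05847728]), 'opening': 0.0851029910534396}
{'camera_matrix': array([[440.39855818,   0.        , 279.06405747],
       [  0.        , 440.39855818, 207.27740981],
       [  0.        ,   0.        ,   1.        ]]), 'xyz': array([-0.14235229,  0.58225138,  1.03124585]), 'attitude': array([-0.14714715,  0.34280999,  0.84544768, -0.38216128])}
side mill 0.74 [ 0.5147 -0.0655  0.0055]
side ring_axis 0.82 [ 0.5157 -0.0651  0.1557]
side lock_tip 0.65 [ 0.4693 -0.1682  0.1817]
side lock_tip 0.15 [0.5418 0.1002 0.0015]
{'camera_matrix': array([[483.09290181,   0.        , 274.56444977],
       [  0.        , 483.09290181, 208.4229974 ],
       [  0.        ,   0.        ,   1.        ]]), 'xyz': array([0.32690642, 0.00458421, 1.47028004]), 'attitude': array([-0.04541572,  0.03835414,  0.71164929, -0.70001547])}
top mill 0.8 [ 0.514  -0.072   0.0014]
top ring_axis 0.93 [ 0.5139 -0.0739  0.1548]
top ring_axis 0.52 [ 0.509   0.4424 -0.0074]
top lock_tip 0.62 [ 0.4745 -0.1654  0.1826]
top lock_tip 0.37 [ 0.5145 -0.0702 -0.0013]
0.4
```

View pics/side1.png

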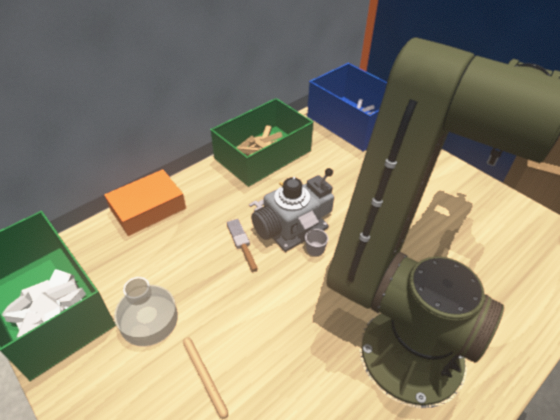

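View pics/top1.png

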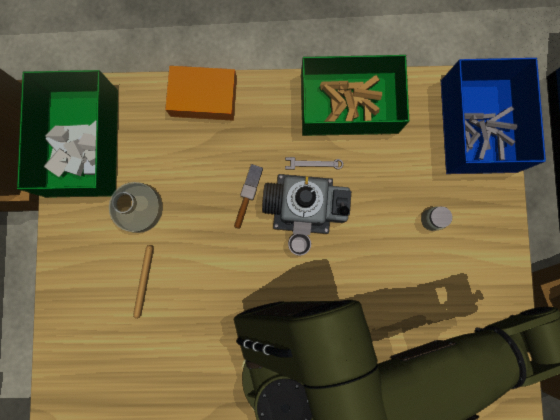

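Run:
```python
import cv2
im=cv2.imread("pics/top1.png"); cv2.imwrite("pics/top1z.png",cv2.resize(im[150:260,240:380],None,fx=5.4,fy=5.4,interpolation=cv2.INTER_CUBIC))
im=cv2.imread("pics/side1.png"); cv2.imwrite("pics/side1z.png",cv2.resize(im[150:260,230:350],None,fx=5.4,fy=5.4,interpolation=cv2.INTER_CUBIC))
```

```text
(no output)
```

View pics/top1z.png

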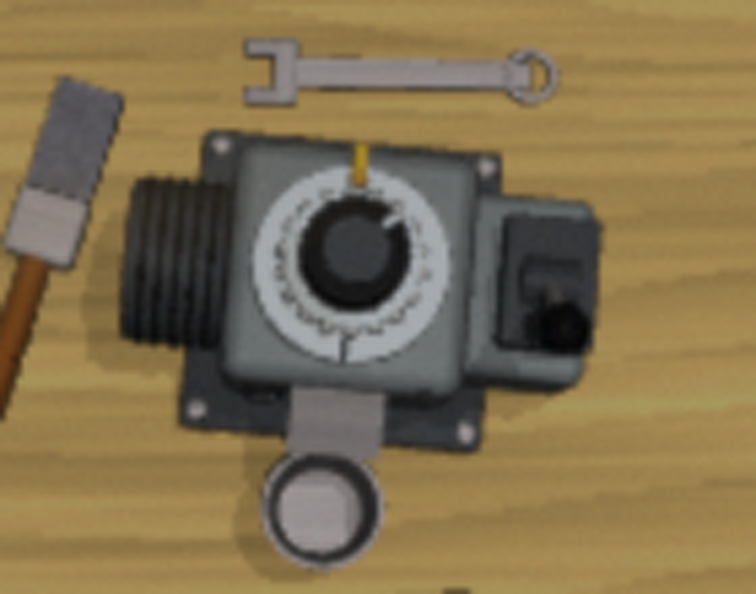

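View pics/side1z.png

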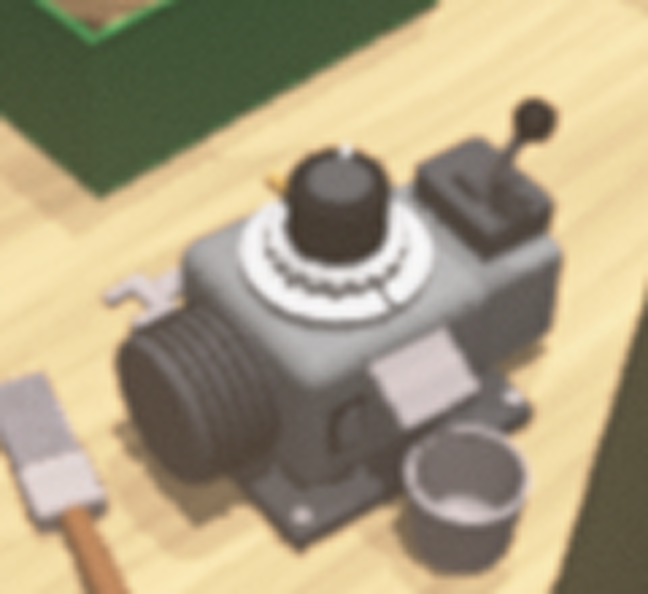

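```bash
cat >> h.py <<'E'
def to(target, yawmill=None, y_dir=None):
    """slide (cm) and rotvec in tool axes to reach target with tool x down and tool y at y_dir angle (world)"""
    o=get_obs(); Rc=R.from_quat(o["ee_rot"])
    s=Rc.inv().apply(np.array(target)-o["tcp_pos"])*100
    cur=np.arctan2(*Rc.as_matrix()[[1,0],1])
    if y_dir is None: y_dir=cur
    yv=np.array([np.cos(y_dir),np.sin(y_dir),0]); xv=np.array([0,0,-1.]); 
    Rt=R.from_matrix(np.c_[xv,yv,np.cross(xv,yv)])
    print("ydir now",np.degrees(cur).round(2),"slide",s.round(2),"rot",(Rc.inv()*Rt).as_rotvec().round(4))
E
python3 - <<'E'
from h import *
print(R.from_quat(get_obs()["ee_rot"]).as_matrix().round(3))
to([.515,-.07,.29]);
for d in (-90,-60,-30,0,30,60,90,120): print(d); to([.515,-.07,.29],y_dir=np.radians(d))
E
```

```text
[[-0.     0.313 -0.95 ]
 [ 0.    -0.95  -0.313]
 [-1.    -0.    -0.   ]]
ydir now -71.74 slide [ -5.87 -32.21 -46.71] rot [-0.     -0.      0.0002]
-90
ydir now -71.74 slide [ -5.87 -32.21 -46.71] rot [3.188e-01 0.000e+00 2.000e-04]
-60
ydir now -71.74 slide [ -5.87 -32.21 -46.71] rot [-2.048e-01 -0.000e+00  2.000e-04]
-30
ydir now -71.74 slide [ -5.87 -32.21 -46.71] rot [-7.284e-01 -1.000e-04  2.000e-04]
0
ydir now -71.74 slide [ -5.87 -32.21 -46.71] rot [-1.252e+00 -1.000e-04  1.000e-04]
30
ydir now -71.74 slide [ -5.87 -32.21 -46.71] rot [-1.7756e+00 -2.0000e-04  1.0000e-04]
60
ydir now -71.74 slide [ -5.87 -32.21 -46.71] rot [-2.2992e+00 -2.0000e-04  1.0000e-04]
90
ydir now -71.74 slide [ -5.87 -32.21 -46.71] rot [-2.8228e+00 -3.0000e-04  0.0000e+00]
120
ydir now -71.74 slide [ -5.87 -32.21 -46.71] rot [2.9368e+00 3.0000e-04 1.0000e-04]
```

```bash
python3 -m creep '{"slide":[[-5.8,-4,-6],[-5.8,-8,-12],[-5.8,-11,-16],[-5.8,-14,-20],[-5.8,-17,-24]],"rotation":[[-0.15,0,0],[-0.3,0,0],[-0.45,0,0],[-0.6,0,0],[-0.75,0,0]],"claw":[100,100,100,100,100]}' 60; python3 -c "
from h import *
to([.515,-.07,.29],y_dir=np.radians(67))"
```

```text
clock: 0.9
tcp_pos: [0.3146, -0.3307, 0.2876]
ee_rot: [0.608, 0.362, -0.607, 0.362]
force: [1.3, -0.8, -0.4]
opening: 0.0857
ydir now -28.43 slide [ -0.25   5.21 -32.47] rot [-1.6655e+00  1.0000e-03 -5.0000e-04]
```

```bash
python3 -m creep '{"slide":[[0,1,-5],[0,2,-10],[0,3,-15],[0,4,-20],[0,5,-25]],"rotation":[[-0.15,0,0],[-0.3,0,0],[-0.45,0,0],[-0.6,0,0],[-0.75,0,0]],"claw":[100,100,100,100,100]}' 60; python3 -c "
from h import *
to([.515,-.07,.29],y_dir=np.radians(67))"
```

```text
clock: 1.4
tcp_pos: [0.4758, -0.1392, 0.2873]
ee_rot: [0.433, 0.559, -0.433, 0.56]
force: [0.3, -0.6, 0.0]
opening: 0.0852
ydir now 14.57 slide [-0.27  5.54 -5.71] rot [-9.152e-01  5.000e-04 -3.000e-04]
```

```bash
python3 -m creep '{"slide":[[0,2,-2],[0,4,-4],[0,5.2,-5.3],[0,5.2,-5.3],[0,5.2,-5.3]],"rotation":[[-0.15,0,0],[-0.3,0,0],[-0.45,0,0],[-0.6,0,0],[-0.75,0,0]],"claw":[100,100,100,100,100]}' 60
python3 - <<'E'
from h import *
for c in ["wrist","top","side"]:
    ci,im,d=snap(c,c+"2.png"); 
    for n in ["mill","ring_axis","lock_tip"]:
        for r in spot_point(n,c)[:2]: print(c,n,r["confidence"],w(c,r["at"],ci).round(4))
to([.515,-.07,.29],y_dir=np.radians(67)); print(ci if c=="wrist" else camera_info("wrist"))
E
```

```text
clock: 1.9
tcp_pos: [0.5123, -0.0763, 0.2869]
ee_rot: [0.197, 0.679, -0.197, 0.679]
force: [-0.9, -0.0, 0.5]
opening: 0.0856
wrist mill 0.79 [ 0.5175 -0.0656  0.003 ]
wrist ring_axis 0.85 [ 0.5129 -0.0622  0.155 ]
wrist lock_tip 0.94 [ 0.47   -0.169   0.1855]
top mill 0.55 [ 0.5172 -0.0689 -0.0007]
top ring_axis 0.74 [ 0.514  -0.0714  0.1555]
top lock_tip 0.48 [ 0.4733 -0.1677  0.1809]
side mill 0.88 [ 0.5127 -0.0648  0.0037]
side mill 0.37 [ 0.3904 -0.0525  0.0011]
side ring_axis 0.98 [ 0.5149 -0.0654  0.1552]
side lock_tip 0.41 [ 0.4669 -0.1679  0.1829]
ydir now 57.14 slide [-0.29  0.74 -0.14] rot [-0.1721  0.     -0.    ]
{'camera_matrix': array([[339.69919365,   0.        , 284.0749198 ],
       [  0.        , 339.69919365, 212.5873531 ],
       [  0.        ,   0.        ,   1.        ]]), 'xyz': array([ 0.44894015, -0.03628543,  0.42922367]), 'attitude': array([-0.13189277, -0.07214874,  0.47276387,  0.86827022])}
```

View pics/wrist2.png

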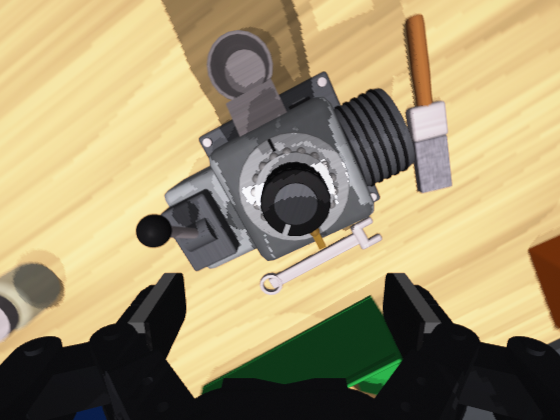

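```bash
cat >> h.py <<'E'
def cloud(ci,d):
    K=np.array(ci["camera_matrix"]); v,u=np.mgrid[:d.shape[0],:d.shape[1]]
    P=np.stack([(u-K[0,2])/K[0,0]*d,-(v-K[1,2])/K[1,1]*d,-d],-1)
    W=R.from_quat(ci["attitude"]).apply(P.reshape(-1,3)).reshape(P.shape)+ci["xyz"]; W[d<=0]=np.nan
    return W
E
python3 - <<'E'
from h import *
for c in ["wrist","top"]:
    ci=camera_info(c); im,d=get_image(c); W=cloud(ci,d)
    near=np.hypot(W[...,0]-.514,W[...,1]+.068)<.045
    m=near&(W[...,2]>.163)&(W[...,2]<.185); p=W[m]; vv,uu=np.nonzero(m)
    lo,hi=np.percentile(p,1,0),np.percentile(p,99,0)
    print(c,m.sum(),"mid",(lo+hi)/2,"ext",hi-lo,"z",np.median(p[:,2]))
    (x,y),r=cv2.minEnclosingCircle((p[:,:2]*1000).astype(np.float32)); print(x,y,r)
    g=im[m].astype(int); s=g.min(1); br=s>150; print("bar pts",br.sum(), p[br].mean(0) if br.any() else None)
    # mill body top z~.12 box
    q=W[(W[...,2]>.112)&(W[...,2]<.126)&(np.hypot(W[...,0]-.514,W[...,1]+.068)<.1)]
    print(cv2.minAreaRect((q[:,:2]*1000).astype(np.float32)))
    q=W[(W[...,2]>.004)&(W[...,2]<.025)&(np.abs(W[...,0]-.514)<.11)&(np.abs(W[...,1]+.068)<.09)]
E
```

```text
wrist 3812 mid [ 0.51461446 -0.06694358  0.16909259] ext [0.05231737 0.05213447 0.0073528 ] z 0.17085674514715773
515.3485107421875 -67.46142578125 28.534053802490234
bar pts 52 [ 0.52835747 -0.0811586   0.17182382]
((510.29071044921875, -91.37226104736328), (152.28843688964844, 103.13921356201172), 77.93163299560547)
top 159 mid [ 0.51655466 -0.06805195  0.17037418] ext [0.03803789 0.05135759 0.01137963] z 0.17011626917653633
515.7513427734375 -68.79086303710938 28.01524543762207
bar pts 0 None
((507.87078857421875, -58.39155578613281), (170.50289916992188, 78.17584991455078), 62.04902267456055)
```

```bash
python3 -c "
from h import *
to([.515,-.0675,.135],y_dir=np.radians(67))"
```

```text
ydir now 57.16 slide [15.21  0.95 -0.27] rot [-0.1718 -0.     -0.    ]
```

```bash
python3 -m creep '{"slide":[[2,0.9,-0.3],[5,0.9,-0.3],[8,0.9,-0.3],[11,0.9,-0.3],[13,0.9,-0.3]],"rotation":[[-0.15,0,0],[-0.17,0,0],[-0.17,0,0],[-0.17,0,0],[-0.17,0,0]],"claw":[100,100,100,100,100]}' 60; python3 -c "
from h import *
to([.515,-.0675,.135],y_dir=np.radians(67))"
```

```text
clock: 3.1
tcp_pos: [0.5139, -0.0676, 0.1551]
ee_rot: [0.142, 0.693, -0.142, 0.692]
force: [0.7, 0.4, -0.4]
opening: 0.0854
ydir now 66.91 slide [2.01 0.06 0.1 ] rot [-0.0016 -0.0019  0.0004]
```

```bash
python3 -m creep '{"slide":[[1,0,0.1],[2,0,0.1],[2,0,0.1],[2,0,0.1],[2,0,0.1]],"rotation":[[0,0,0],[0,0,0],[0,0,0],[0,0,0],[0,0,0]],"claw":[100,100,70,50,50]}' 60;python3 -m creep '{"slide":[[0,0,0],[0,0,0],[0,0,0],[0,0,0],[0,0,0]],"rotation":[[0,0,0],[0,0,0],[0,0,0],[0,0,0],[0,0,0]],"claw":[40,40,40,40,40]}' 60; python3 -c "
from h import *
print(get_obs())"
```

```text
clock: 3.6
tcp_pos: [0.5159, -0.0679, 0.1384]
ee_rot: [0.142, 0.692, -0.141, 0.693]
force: [-0.5, 3.2, 4.7]
opening: 0.0549
clock: 4.1
tcp_pos: [0.516, -0.0679, 0.1383]
ee_rot: [0.141, 0.692, -0.141, 0.694]
force: [-1.1, 4.0, 5.8]
opening: 0.055
{'clock': 4.1, 'joint_positions': array([-2.01505553e-01,  3.31794372e-01,  1.70896858e+00,  4.63666167e-04,
        1.09876868e+00, -1.37000336e+00]), 'joint_vel': array([ 0.00023727, -0.00112129,  0.00066422, -0.00010208, -0.00222643,
        0.00018871]), 'effort': array([ -2.00131394, -49.07466531, -30.8430326 ,  -0.64213419,
        -0.54111142,   0.10393006]), 'tcp_pos': array([ 0.51598655, -0.06794564,  0.13834535]), 'ee_rot': array([ 0.14149542,  0.69210584, -0.14120378,  0.6935633 ]), 'force': array([-1.12945066,  4.00575267,  5.81555257]), 'moment': array([0.53609052, 0.18271513, 0.11420402]), 'opening': 0.05500149958497629}
```

```bash
python3 -m creep '{"slide":[[-0.3,0,0],[-0.3,0,0],[-0.3,0,0],[-0.3,0,0],[-0.3,0,0]],"rotation":[[0.1,0,0],[0.2,0,0],[0.3,0,0],[0.4,0,0],[0.5,0,0]],"claw":[40,40,40,40,40]}' 60;  python3 -c "
from h import *
print(get_obs()['moment']);to([.515,-.0675,.138])"
```

```text
clock: 4.6
tcp_pos: [0.5154, -0.0684, 0.1387]
ee_rot: [0.31, 0.636, -0.31, 0.635]
force: [8.4, -3.9, -22.3]
opening: 0.0545
[-0.56970377 -1.65111367 -0.07110823]
ydir now 38.03 slide [ 0.07  0.02 -0.09] rot [-0.     -0.0002  0.0006]
```

```bash
python3 -m creep '{"slide":[[0,0,0],[0,0,0],[0,0,0],[0,0,0],[0,0,0]],"rotation":[[0.1,0,0],[0.2,0,0],[0.3,0,0],[0.4,0,0],[0.5,0,0]],"claw":[40,40,40,40,40]}' 60;  python3 -c "
from h import *
print(get_obs()['moment']);to([.515,-.0675,.138])"
```

```text
clock: 5.1
tcp_pos: [0.5149, -0.0686, 0.1387]
ee_rot: [0.457, 0.54, -0.458, 0.539]
force: [2.9, -4.3, -17.4]
opening: 0.0543
[-0.79144665 -0.85996799  0.45647612]
ydir now 9.4 slide [ 0.07  0.03 -0.1 ] rot [0.     0.0002 0.002 ]
```

```bash
python3 -m creep '{"slide":[[0.2,0,0],[0.2,0,0],[0.2,0,0],[0.2,0,0],[0.2,0,0]],"rotation":[[0.1,0,0],[0.2,0,0],[0.3,0,0],[0.4,0,0],[0.5,0,0]],"claw":[40,40,40,40,40]}' 60;  python3 -c "
from h import *
print(get_obs()['moment']);to([.515,-.0675,.138])"
```

```text
clock: 5.6
tcp_pos: [0.5144, -0.0686, 0.1385]
ee_rot: [-0.576, -0.41, 0.577, -0.409]
force: [-11.4, -1.7, 4.8]
opening: 0.0544
[-0.39822455  1.9147839   0.07933104]
ydir now -19.26 slide [ 0.04  0.02 -0.12] rot [0.     0.0015 0.0021]
```

```bash
python3 -m creep '{"slide":[[0,0,0],[0,0,0],[0,0,0],[0,0,0],[0,0,0]],"rotation":[[0.1,0,0],[0.2,0,0],[0.3,0,0],[0.4,0,0],[0.5,0,0]],"claw":[40,40,40,40,40]}' 60;  python3 -c "
from h import *
print(get_obs()['moment']);to([.515,-.0675,.138])"
```

```text
clock: 6.1
tcp_pos: [0.5139, -0.0682, 0.1384]
ee_rot: [-0.659, -0.254, 0.661, -0.253]
force: [-16.5, 5.4, 9.1]
opening: 0.0543
[0.82945681 2.54468358 0.72154982]
ydir now -47.91 slide [ 0.04  0.02 -0.13] rot [0.     0.0028 0.0026]
```

```bash
python3 -c "
from h import *
print(get_obs()['joint_positions'])
snap('wrist','wrist3.png');snap('top','top3.png')"
```

```text
[-2.02323465e-01  3.30620231e-01  1.71047234e+00 -8.24335477e-04
  1.10427520e+00  6.34245536e-01]
```

View pics/wrist3.png

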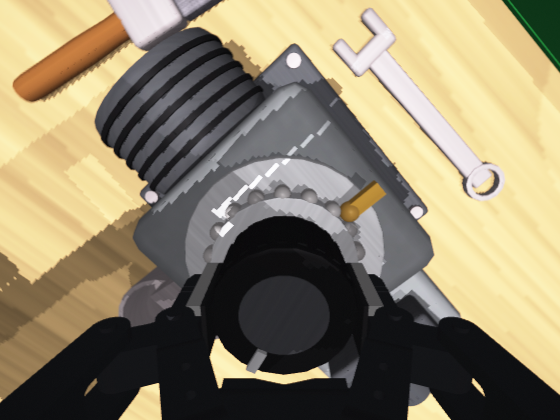

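```bash
python3 -m creep '{"slide":[[0,0,0],[0,0,0],[0,0,0],[0,0,0],[0,0,0]],"rotation":[[0.06,0,0],[0.12,0,0],[0.18,0,0],[0.24,0,0],[0.3,0,0]],"claw":[40,40,40,40,40]}' 60;  python3 -c "
from h import *
o=get_obs();print(o['moment'],o['effort'][5],o['joint_positions'][5]);to([.515,-.0675,.138])"
```

```text
clock: 6.7
tcp_pos: [0.5137, -0.068, 0.1384]
ee_rot: [-0.689, -0.154, 0.692, -0.153]
force: [-19.2, 2.8, 9.9]
opening: 0.0543
[ 0.42878373  2.98230421 -0.06431888] -1.3323310017585754 0.9326361866202346
ydir now -65.0 slide [ 0.04  0.01 -0.14] rot [0.     0.0037 0.0023]
```

```bash
python3 -m creep '{"slide":[[0,0,0],[0,0,0],[0,0,0],[0,0,0],[0,0,0]],"rotation":[[0.02,0,0],[0.04,0,0],[0.06,0,0],[0.06,0,0],[0.06,0,0]],"claw":[40,40,40,40,40]}' 60;  python3 -c "
from h import *
o=get_obs();print(o['moment'],o['effort'][5],o['joint_positions'][5]);to([.515,-.0675,.138])"
```

```text
clock: 7.2
tcp_pos: [0.5137, -0.0679, 0.1384]
ee_rot: [-0.693, -0.134, 0.696, -0.134]
force: [-18.3, 1.7, 8.3]
opening: 0.0542
[0.65303487 2.91084936 1.44941135] 1.452811360359192 0.9886553635531682
ydir now -68.17 slide [ 0.04  0.01 -0.13] rot [0.     0.0042 0.0017]
```

```bash
python3 -m creep '{"slide":[[0,0,0],[0,0,0],[0,0,0],[0,0,0],[0,0,0]],"rotation":[[0.02,0,0],[0.04,0,0],[0.06,0,0],[0.06,0,0],[0.06,0,0]],"claw":[40,40,40,40,40]}' 60;  python3 -c "
from h import *
o=get_obs();print(o['moment'],o['effort'][5],o['joint_positions'][5]);to([.515,-.0675,.138])"
```

```text
clock: 7.7
tcp_pos: [0.5153, -0.0673, 0.1384]
ee_rot: [-0.698, -0.113, 0.698, -0.112]
force: [-2.1, 8.2, -1.9]
opening: 0.0544
[1.35890439 0.03176552 0.83390706] 0.8528358489274979 1.0492911836188443
ydir now -71.65 slide [0.04 0.01 0.04] rot [-0.     -0.0001  0.0009]
```

```bash
python3 -m creep '{"slide":[[0,0,0],[0,0,0],[0,0,0],[0,0,0],[0,0,0]],"rotation":[[0.02,0,0],[0.04,0,0],[0.06,0,0],[0.06,0,0],[0.06,0,0]],"claw":[40,40,40,40,40]}' 60;  python3 -c "
from h import *
o=get_obs();print(o['moment'],o['effort'][5],o['joint_positions'][5]);to([.515,-.0675,.138]); print(snap('wrist','wrist4.png')[0])"
```

```text
clock: 8.2
tcp_pos: [0.5153, -0.0674, 0.1385]
ee_rot: [-0.701, -0.092, 0.701, -0.092]
force: [-3.5, 7.5, 3.1]
opening: 0.0543
[1.06634602 0.42611011 1.17272429] 1.1912120506167412 1.1089574772137563
ydir now -75.06 slide [0.05 0.   0.03] rot [0.     0.0001 0.0007]
{'camera_matrix': array([[339.69919365,   0.        , 284.0749198 ],
       [  0.        , 339.69919365, 212.5873531 ],
       [  0.        ,   0.        ,   1.        ]]), 'xyz': array([ 0.58843391, -0.04822806,  0.28057912]), 'attitude': array([-0.1180323 ,  0.09050974, -0.60234721,  0.78425392])}
```

View pics/wrist4.png

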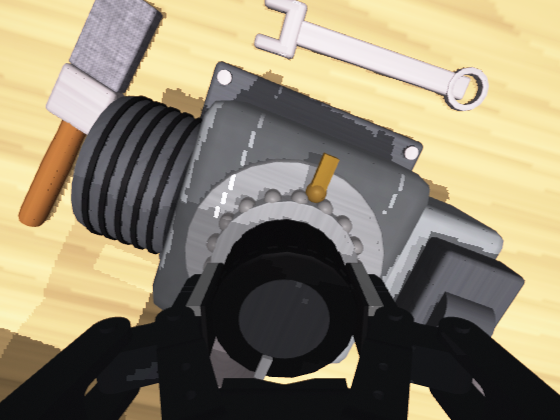

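```bash
cat >> h.py <<'E'
def ray(ci,u,v,z):
    K=np.array(ci["camera_matrix"]); p=R.from_quat(ci["attitude"]).apply([(u-K[0,2])/K[0,0],-(v-K[1,2])/K[1,1],-1.]); c=np.array(ci["xyz"])
    return c+p*(z-c[2])/p[2]
def ring(ci,bar,ctr,yaw=-4.2):
    b=ray(ci,*bar,.172); c=ray(ci,*ctr,.171); print("centre",c.round(4),"bar",b.round(4))
    for cc in (c,np.array([.515,-.0675,.171])):
        a=np.degrees(np.arctan2(*(b-cc)[[1,0]])); print("bar dir",a,"ring deg",(a-180-yaw)%360)
E
python3 - <<'E'
from h import *
im=cv2.imread('pics/wrist4.png'); cv2.imwrite('pics/w4z.png',cv2.resize(im[230:400,190:380],None,fx=4,fy=3.5,interpolation=cv2.INTER_CUBIC))
ci=camera_info('wrist'); ring(ci,(264,366),(284,319))
E
```

```text
centre [ 0.5157 -0.0677  0.171 ] bar [ 0.4939 -0.0654  0.172 ]
bar dir 174.14717974372124 ring deg 358.34717974372126
bar dir 174.3897879097777 ring deg 358.5897879097777
```

View pics/w4z.png

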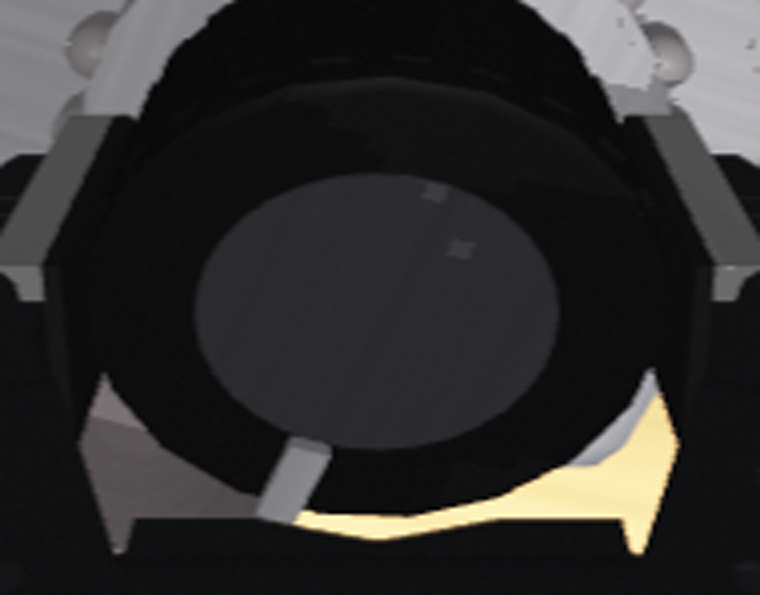

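```bash
python3 -m creep '{"slide":[[0,0,0],[0,0,0],[0,0,0],[0,0,0],[0,0,0]],"rotation":[[0,0,0],[0,0,0],[0.02,0,0],[0.04,0,0],[0.05,0,0]],"claw":[40,40,40,40,40]}' 100;  python3 -c "
from h import *
o=get_obs();print(o['moment'],o['effort'][5],o['joint_positions'][5]);to([.515,-.0675,.138]); print(snap('wrist','wrist5.png')[0]['xyz'])
im=cv2.imread('pics/wrist5.png'); cv2.imwrite('pics/w5z.png',cv2.resize(im[230:400,190:380],None,fx=4,fy=3.5,interpolation=cv2.INTER_CUBIC))"
```

```text
clock: 8.75
tcp_pos: [0.5142, -0.0676, 0.1385]
ee_rot: [-0.702, -0.075, 0.704, -0.074]
force: [-13.7, 5.5, 8.5]
opening: 0.0537
[0.75966423 2.19491436 1.96369723] 1.8182654678821564 1.1592889588181723
ydir now -77.93 slide [ 0.05  0.01 -0.08] rot [0.     0.0032 0.0008]
[ 0.58864981 -0.05208596  0.28043131]
```

View pics/w5z.png

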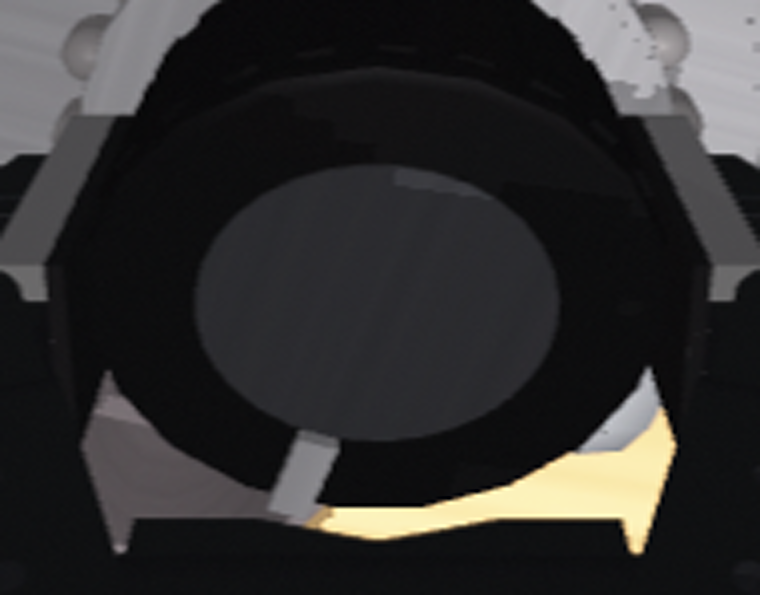

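```bash
python3 -m creep '{"slide":[[0,0,0],[0,0,0],[0,0,0],[0,0,0],[0,0,0]],"rotation":[[-0.1,0,0],[-0.2,0,0],[-0.3,0,0],[-0.4,0,0],[-0.5,0,0]],"claw":[40,40,40,40,40]}' 100;  python3 -c "
from h import *
o=get_obs();print(o['moment'],o['effort'][5]);to([.515,-.0675,.138])"
```

```text
clock: 9.3
tcp_pos: [0.5143, -0.0679, 0.1385]
ee_rot: [-0.662, -0.247, 0.663, -0.246]
force: [-13.6, 3.3, 9.4]
opening: 0.054
[ 0.20526164  1.93857393 -0.12418733] 1.9645949453115463
ydir now -49.17 slide [ 0.05  0.01 -0.08] rot [0.     0.0016 0.002 ]
```

```bash
python3 -m creep '{"slide":[[0,0,0],[0,0,0],[0,0,0],[0,0,0],[0,0,0]],"rotation":[[-0.1,0,0],[-0.2,0,0],[-0.3,0,0],[-0.4,0,0],[-0.45,0,0]],"claw":[40,40,40,40,40]}' 100;  python3 -c "
from h import *
o=get_obs();print(o['moment'],o['effort'][5]);to([.515,-.0675,.138])"
```

```text
clock: 9.8
tcp_pos: [0.5146, -0.0681, 0.1386]
ee_rot: [-0.59, -0.389, 0.591, -0.388]
force: [-10.2, 1.7, 3.2]
opening: 0.0539
[0.31530892 1.4951847  0.02437939] 0.23563647642731667
ydir now -23.38 slide [ 0.06  0.01 -0.07] rot [0.     0.0006 0.0018]
```

```bash
python3 -m creep '{"slide":[[0,0,0],[0,0,0],[0,0,0],[0,0,0],[0,0,0]],"rotation":[[-0.05,0,0],[-0.1,0,0],[-0.1,0,0],[-0.1,0,0],[-0.1,0,0]],"claw":[40,40,40,40,40]}' 100;  python3 - <<'E'
from h import *
o=get_obs();print(o['moment'],o['effort'][5]);to([.515,-.0675,.138]); ci,_,_=snap('wrist','wrist6.png')
im=cv2.imread('pics/wrist6.png'); cv2.imwrite('pics/w6z.png',cv2.resize(im[230:400,190:380],None,fx=4,fy=3.5,interpolation=cv2.INTER_CUBIC))
E
```

```text
clock: 10.3
tcp_pos: [0.5147, -0.0681, 0.1386]
ee_rot: [-0.571, -0.417, 0.572, -0.416]
force: [-9.8, 1.8, 7.8]
opening: 0.0534
[0.22812183 1.40543813 0.29425336] 0.2853808365762234
ydir now -17.85 slide [ 0.06  0.01 -0.06] rot [0.     0.0005 0.0016]
```

View pics/w6z.png

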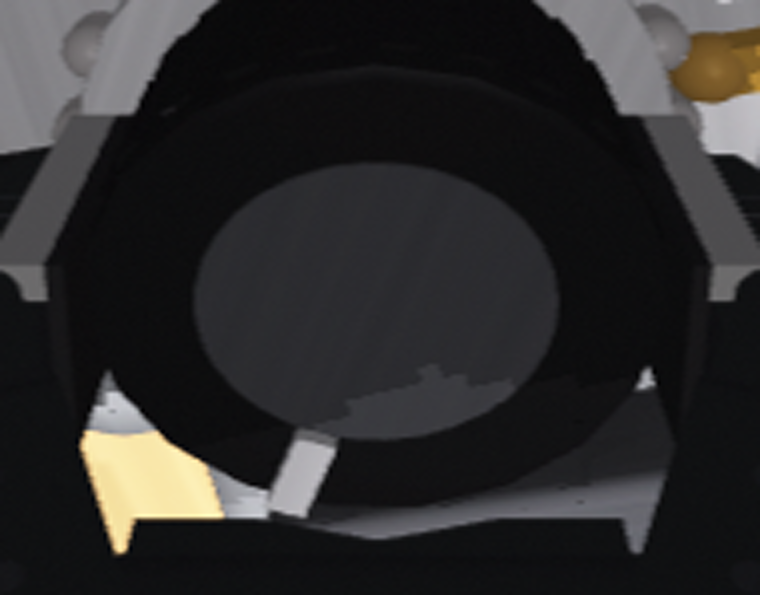

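```bash
python3 -m creep '{"slide":[[0,0,0],[0,0,0],[0,0,0],[0,0,0],[0,0,0]],"rotation":[[0,0,0],[0,0,0],[0,0,0],[0,0,0],[0,0,0]],"claw":[60,75,100,100,100]}' 60; python3 -m creep '{"slide":[[-2,0,0],[-6,0,0],[-10,0,0],[-13,0,0],[-15,0,0]],"rotation":[[0,0,0],[0,0,0],[0,0,0],[0,0,0],[0,0,0]],"claw":[100,100,100,100,100]}' 60; python3 -m creep '{"slide":[[0,0,0],[0,0,0],[0,0,0],[0,0,0],[0,0,0]],"rotation":[[0,0,0],[0,0,0],[0,0,0],[0,0,0],[0,0,0]],"claw":[100,60,30,0,0]}' 60
python3 - <<'E'
from h import *
ci,im,d=snap('wrist','wrist7.png'); W=cloud(ci,d)
for n in ["ring_axis","lock_tip"]:
    for r in spot_point(n,'wrist')[:2]: print(n,r["confidence"],w('wrist',r["at"],ci).round(4))
m=(np.hypot(W[...,0]-.515,W[...,1]+.0675)<.032)&(W[...,2]>.166)&(W[...,2]<.18)
b=m&(im.min(2)>140); vv,uu=np.nonzero(b); print(b.sum(),uu.mean(),vv.mean())
ring(ci,(uu.mean(),vv.mean()),(280,200))
m=(np.hypot(W[...,0]-.470,W[...,1]+.168)<.03)&(W[...,2]>.16); p=W[m]; print("ball",m.sum(),p.min(0),p.max(0))
E
```

```text
clock: 10.85
tcp_pos: [0.5156, -0.0682, 0.1383]
ee_rot: [0.572, 0.416, -0.572, 0.416]
force: [-0.2, -0.2, -0.3]
opening: 0.0852
clock: 11.35
tcp_pos: [0.5158, -0.0683, 0.2907]
ee_rot: [0.572, 0.415, -0.571, 0.417]
force: [0.5, 0.3, 0.3]
opening: 0.0857
clock: 11.85
tcp_pos: [0.5153, -0.0681, 0.2874]
ee_rot: [-0.571, -0.417, 0.572, -0.416]
force: [0.7, -0.4, -0.6]
opening: 0.0282
ring_axis 0.64 [ 0.5139 -0.0667  0.1523]
lock_tip 0.9 [ 0.4727 -0.1679  0.1816]
73 278.3424657534247 230.06849315068493
centre [ 0.5146 -0.0619  0.171 ] bar [ 0.5056 -0.0851  0.172 ]
bar dir -111.131018011229 ring deg 73.06898198877099
bar dir -118.08311810756544 ring deg 66.11688189243455
ball 895 [ 0.45971766 -0.17943907  0.16021998] [ 0.48796874 -0.15494893  0.19829305]
```

View pics/wrist7.png

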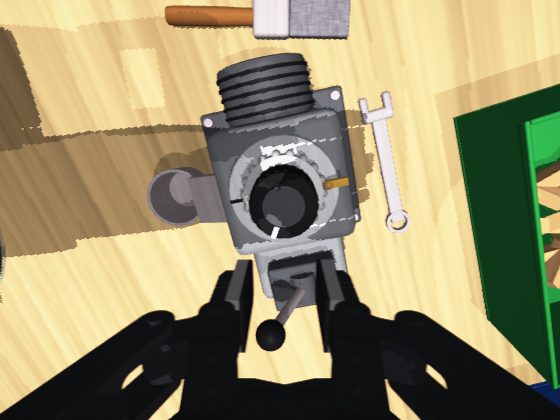

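Run:
```python
from h import *
im=cv2.imread('pics/wrist7.png'); cv2.imwrite('pics/w7z.png',cv2.resize(im[160:250,235:335],None,fx=6.5,fy=6.5,interpolation=cv2.INTER_CUBIC))
```

```text
(no output)
```

View pics/w7z.png

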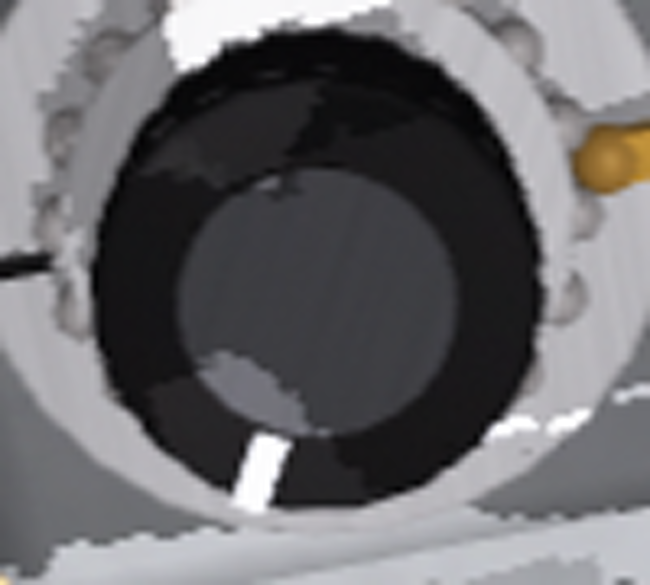

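Run:
```python
from h import *
ci=camera_info('wrist'); ring(ci,(275,232.6),(283.9,206.2))
p,q=ray(ci,235+268/6.5,160+437/6.5,.172),ray(ci,235+250/6.5,160+508/6.5,.172); print(p,q)
# flange dark fixed line & yellow pointer
for z,u in ((.133,(235,160+268/6.5)),(.14,(337,183))): 
    a=ray(ci,*u,z)-[.515,-.0675,0]; print(np.degrees(np.arctan2(a[1],a[0])))
```

```text
centre [ 0.5161 -0.0678  0.171 ] bar [ 0.5025 -0.0865  0.172 ]
bar dir -126.05284608516352 ring deg 58.14715391483645
bar dir -123.3578753604269 ring deg 60.842124639573115
[ 0.50487135 -0.08244772  0.172     ] [ 0.49977187 -0.09071059  0.172     ]
170.4046132571345
-3.606393776090567
```

```bash
python3 -c "
from h import *
to([.4305,-.1664,.25],y_dir=np.radians(-94.2))"
```

```text
ydir now -17.88 slide [ 3.78 -5.06 11.96] rot [1.3321e+00 3.0000e-04 3.0000e-04]
```

```bash
python3 -m creep '{"slide":[[0,-1,2.5],[0,-2,5],[0,-3,8],[0,-4,10],[0,-5,12]],"rotation":[[0.14,0,0],[0.28,0,0],[0.42,0,0],[0.56,0,0],[0.7,0,0]],"claw":[0,0,0,0,0]}' 60; python3 -m creep '{"slide":[[0,0,0],[0,0,0],[0,0,0],[0,0,0],[0,0,0]],"rotation":[[0.14,0,0],[0.28,0,0],[0.42,0,0],[0.56,0,0],[0.63,0,0]],"claw":[0,0,0,0,0]}' 60
python3 - <<'E'
from h import *
to([.4305,-.1664,.17],y_dir=np.radians(-94.2)); ci,im,d=snap('wrist','wrist8.png')
E
```

```text
clock: 12.5
tcp_pos: [0.4302, -0.1677, 0.2881]
ee_rot: [0.68, 0.193, -0.68, 0.193]
force: [0.0, -0.1, 0.2]
opening: 0.0002
clock: 13.0
tcp_pos: [0.431, -0.167, 0.2881]
ee_rot: [0.707, -0.027, -0.707, -0.027]
force: [0.2, -0.0, -0.4]
opening: -0.0002
ydir now -94.39 slide [11.81 -0.06  0.05] rot [-0.0034 -0.     -0.    ]
```

View pics/wrist8.png

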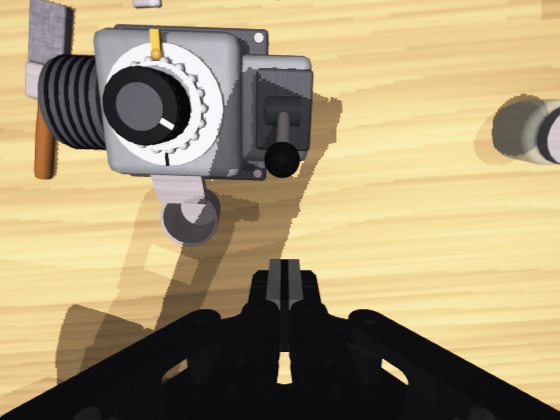

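```bash
python3 -m creep '{"slide":[[3,0,0],[6,0,0],[9,0,0],[11,0,0],[11.8,0,0]],"rotation":[[0,0,0],[0,0,0],[0,0,0],[0,0,0],[0,0,0]],"claw":[0,0,0,0,0]}' 60; python3 -m creep '{"slide":[[0,0,-0.6],[0,0,-1.2],[0,0,-1.8],[0,0,-2.4],[0,0,-3]],"rotation":[[0,0,0],[0,0,0],[0,0,0],[0,0,0],[0,0,0]],"claw":[0,0,0,0,0]}' 60;python3 -m creep '{"slide":[[0,0,-0.6],[0,0,-1.2],[0,0,-1.8],[0,0,-2.4],[0,0,-3]],"rotation":[[0,0,0],[0,0,0],[0,0,0],[0,0,0],[0,0,0]],"claw":[0,0,0,0,0]}' 60; python3 -c "
from h import *
to([.523,-.1732,.17]); snap('wrist','wrist9.png')"
```

```text
clock: 13.55
tcp_pos: [0.4304, -0.1667, 0.1683]
ee_rot: [-0.706, 0.024, 0.708, 0.025]
force: [-0.6, -0.7, 0.9]
opening: -0.0
clock: 14.05
tcp_pos: [0.4617, -0.1693, 0.1705]
ee_rot: [0.707, -0.025, -0.706, -0.025]
force: [-1.4, -0.1, 0.7]
opening: -0.0001
clock: 14.55
tcp_pos: [0.4914, -0.1713, 0.1701]
ee_rot: [0.707, -0.025, -0.707, -0.025]
force: [-0.9, 0.3, -0.5]
opening: 0.0001
ydir now -94.08 slide [ 0.01 -0.04 -3.17] rot [ 0. -0. -0.]
```

View pics/wrist9.png

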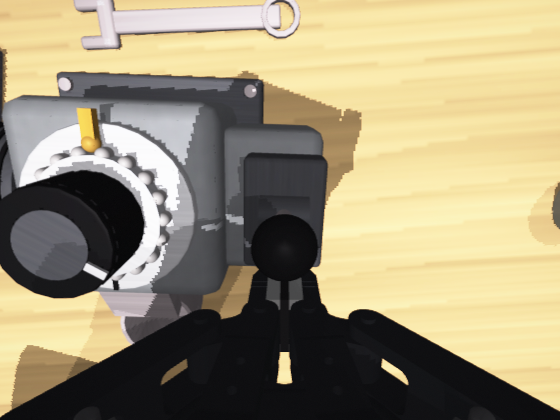

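The ball, at (285,247), is being pushed by the fingers and the lever is about upright. Continuing to its stop.

```bash
python3 -m creep '{"slide":[[0,0,-0.6],[0,0,-1.2],[0,0,-1.8],[0,0,-2.4],[0,0,-3]],"rotation":[[0,0,0],[0,0,0],[0,0,0],[0,0,0],[0,0,0]],"claw":[0,0,0,0,0]}' 60; python3 -m creep '{"slide":[[0,0,-0.1],[0,0,-0.2],[0,0,-0.3],[0,0,-0.4],[0,0,-0.4]],"rotation":[[0,0,0],[0,0,0],[0,0,0],[0,0,0],[0,0,0]],"claw":[0,0,0,0,0]}' 60; python3 -c "
from h import *
to([.523,-.1732,.17])"
```

```text
clock: 15.1
tcp_pos: [0.5195, -0.1733, 0.1696]
ee_rot: [-0.705, 0.025, 0.709, 0.025]
force: [-49.1, 2.8, 20.3]
opening: 0.0002
clock: 15.6
tcp_pos: [0.5196, -0.1733, 0.1695]
ee_rot: [-0.701, 0.025, 0.712, 0.026]
force: [-54.3, 5.5, 23.1]
opening: -0.0002
ydir now -94.1 slide [-0.05 -0.04 -0.33] rot [0.     0.0152 0.0016]
```

```bash
python3 -m creep '{"slide":[[0,0,0.5],[0,0,1.5],[0,0,2.5],[0,0,3],[0,0,3]],"rotation":[[0,0,0],[0,0,0],[0,0,0],[0,0,0],[0,0,0]],"claw":[0,0,0,0,0]}' 60; python3 -m creep '{"slide":[[-3,0,0],[-6,0,0],[-9,0,0],[-12,0,1],[-14,0,2]],"rotation":[[0,0,0],[0,0,0],[0,0,0],[0,0,0],[0,0,0]],"claw":[0,0,0,0,0]}' 60;python3 -m creep '{"slide":[[0,0,0],[0,0,0],[0,0,0],[0,0,0],[0,0,0]],"rotation":[[0,0,0],[0,0,0],[0,0,0],[0,0,0],[0,0,0]],"claw":[0,0,0,0,0]}' 60
python3 - <<'E'
from h import *
for c in ('wrist','top','side'):
    ci,im,d=snap(c,c+'10.png'); W=cloud(ci,d)
    for n in ["lock_tip"]:
        for r in spot_point(n,c)[:2]: print(c,n,r["confidence"],w(c,r["at"],ci).round(4))
    m=(np.hypot(W[...,0]-.5456,W[...,1]+.175)<.03)&(W[...,2]>.17)&(W[...,2]<.22); p=W[m]; print("ball",m.sum(),np.percentile(p,2,0),np.percentile(p,98,0))
    if c=='wrist': print({k:v.tolist() for k,v in ci.items()})
E
```

```text
clock: 16.1
tcp_pos: [0.4946, -0.1716, 0.1703]
ee_rot: [0.707, -0.025, -0.707, -0.025]
force: [-0.6, -0.2, 0.4]
opening: -0.0001
clock: 16.6
tcp_pos: [0.4752, -0.1702, 0.3122]
ee_rot: [0.707, -0.025, -0.706, -0.025]
force: [0.4, -0.1, -0.0]
opening: -0.0001
clock: 17.1
tcp_pos: [0.475, -0.1701, 0.3093]
ee_rot: [-0.706, 0.025, 0.707, 0.025]
force: [0.3, 0.5, 0.1]
opening: -0.0
wrist lock_tip 0.87 [ 0.5414 -0.1747  0.1804]
ball 920 [ 0.5313473  -0.18780959  0.18390223] [ 0.55401221 -0.1652593   0.19492268]
{'camera_matrix': [[339.6991936495374, 0.0, 284.07491979885856], [0.0, 339.6991936495374, 212.58735309591202], [0.0, 0.0, 1.0]], 'xyz': [0.5506022739347352, -0.17577322333184237, 0.4513575131169783], 'attitude': [0.10163583407361959, -0.10920445564954542, 0.7235698131751053, -0.6739371406594161]}Traceback (most recent call last):
  File "<stdin>", line 6, in <module>
    return _quantile_unchecked(
        a, q, axis, out, overwrite_input, method, keepdims, weights)
    return _ureduce(a,
                    func=_quantile_ureduce_func,
    ...<5 lines>...
                    overwrite_input=overwrite_input,
                    method=method)
    r = func(a, **kwargs)
    result = _quantile(arr,
                       quantiles=q,
    ...<2 lines>...
                       out=out,
                       weights=wgt)
    slices_having_nans = np.isnan(arr[-1, ...])
                                  ~~~^^^^^^^^^
IndexError: index -1 is out of bounds for axis 0 with size 0
```

View pics/wrist10.png

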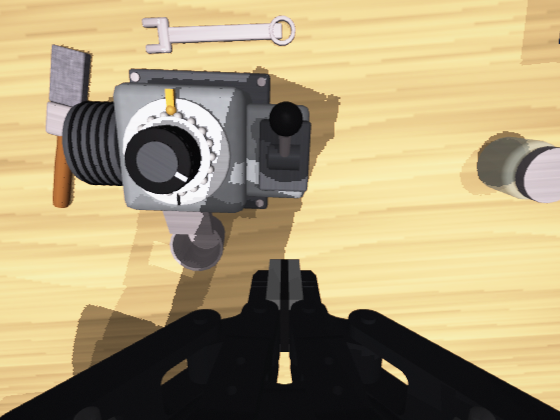

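Run:
```python
from h import *
from scipy.optimize import least_squares
ci,im,d=snap('wrist','wrist11.png'); W=cloud(ci,d)
m=(np.hypot(W[...,0]-.543,W[...,1]+.175)<.02)&(W[...,2]>.180)&(W[...,2]<.22); p=W[m]
f=least_squares(lambda c:np.linalg.norm(p-c,axis=1)-.013,[.545,-.175,.182],loss='soft_l1',f_scale=.001); b=f.x; print("ball",b,np.abs(f.fun).mean())
m=(np.hypot(W[...,0]-.514,W[...,1]+.068)<.04)&(W[...,2]>.168)&(W[...,2]<.18); q=W[m]
(x,y),r=cv2.minEnclosingCircle((q[:,:2]*1000).astype(np.float32)); print("ring",x,y,r)
yaw=np.radians(-4.2); e=np.array([np.cos(yaw),np.sin(yaw)]); n=np.array([-e[1],e[0]]); v=b[:2]-[x/1000,y/1000]; print("mill frame",v@e,v@n,"lean",np.arctan2(v@e,b[2]-.112))
for c in ('top','side'): 
    snap(c,c+'11.png')
    for r in spot_point("lock_tip",c)[:1]: print(c,r["confidence"],w(c,r["at"]))
E=None
im=cv2.imread('pics/side11.png'); cv2.imwrite('pics/side11z.png',cv2.resize(im[130:260,230:360],None,fx=4.5,fy=4.5,interpolation=cv2.INTER_CUBIC))
```

```text
ball [ 0.5424025  -0.17652858  0.1816344 ] 0.00039564126304035134
ring 515.3248901367188 -68.52610778808594 28.169267654418945
mill frame 0.03491479632645931 -0.10572931245037478 lean 0.46476819443806544
side 0.6 [ 0.53811944 -0.1742389   0.18185055]
```

View pics/side11z.png

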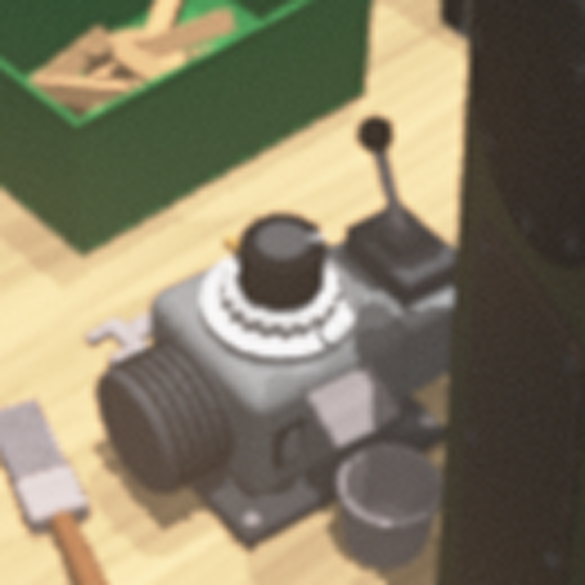

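Run:
```python
from h import *
im=cv2.imread('pics/wrist11.png'); cv2.imwrite('pics/w11z.png',cv2.resize(im[100:220,110:230],None,fx=5,fy=5,interpolation=cv2.INTER_CUBIC))
```

```text
(no output)
```

View pics/w11z.png

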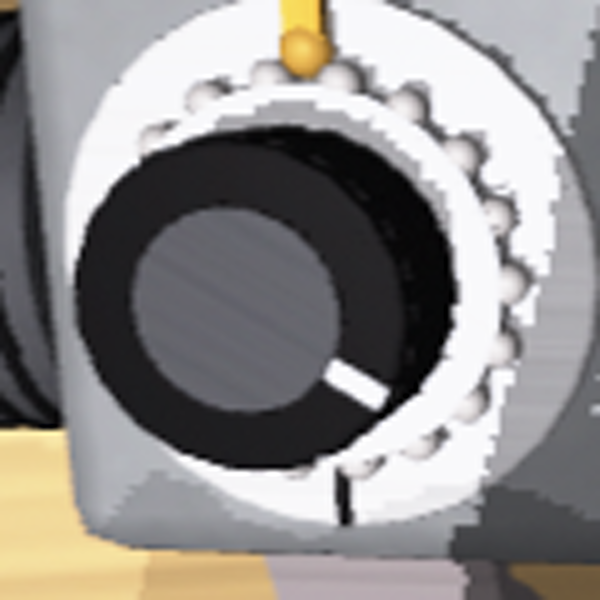

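View pics/top11.png

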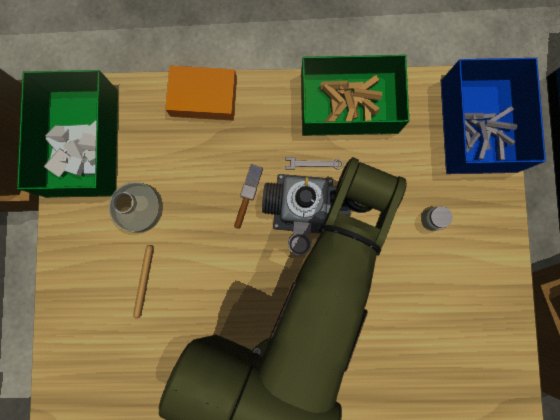

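Run:
```python
from h import *
ring(camera_info('wrist'),(110+357/5,100+386/5),(110+237/5,100+310/5),yaw=-5.5)
hand_in()
```

```text
centre [ 0.5153 -0.0682  0.171 ] bar [ 0.5014 -0.0863  0.172 ]
bar dir -127.48748745320934 ring deg 58.012512546790674
bar dir -125.87038336601377 ring deg 59.629616633986245
the job is handed in; nothing more can be done
```

I turned the ring clockwise to its stop, backed it off three clicks, then pushed the lock lever over to its far side. I handed the job in at about 17 s, with the arm clear of everything.

- **Ring:** It started about 140° off and turned clockwise until the torque rose to about 2 N m. The bar then pointed at the spout and the ring stopped following the gripper. I backed it off 60° with no slip and let go. The last picture puts it at 58–60°, which is three clicks.
- **Lock lever:** The closed fingers pushed it until it would not move further, at about 54 N along the push. That was fingertip contact, and the wrist force stayed well under 120 N.
- **Check that disagreed:** The ball fit gave a lever lean of 0.46 rad instead of 0.5 when I used my first estimate of how the mill is turned (-4.2°). With about -6°, which also fits the ring at its stop, it comes out at 0.5. I relied on that and the firm stop.
- **Other things:** In the last top view, the tin, brush, spanner, hopper, jar and dowel look unmoved compared with the first picture. I did not measure them.

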